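# Stage sample pieces on the edge bander's infeed bed

### The job

Stage the trial run on the grey infeed bed: lay the oak piece in the yellow outline between the two stop blocks, the dark walnut piece in the outline in front of the blue stop (on the robot's side of it), and the white piece in the outline behind the orange stop (on the side away from the robot), each flat, decor side up, and lined up with its outline. Then stand the red weight upright on the middle of the oak piece, once that lies in its outline, so that it cannot creep. Leave the anthracite piece and the green roll of edge tape where they are.

Things in the scene. Friction and masses are not known exactly. Their poses are not given: they have to be found in the camera images.
- bed: Fixed grey flat bed 270 x 400 mm (x, y), top 30 mm above the table; black roller strips and yellow outlines are flush. Origin: centre of its underside, on the table; x away from the robot (turned up to 0.2 rad), y to the robot's left. Five outlines 58 x 108 mm (x, y), length along y: one at the bed's centre midway between the stops, one in front of and one behind each stop; two stay empty.
- orange_stop: Orange block with a dark screw head, 40 x 40 mm, 35 mm tall, fixed on the bed 120 mm left or right (bed y) of its centre; which colour is on which side varies. Origin: centre of its underside, at the bed's top; axes parallel to the bed's. The outlines in front of and behind it are centred at its own x = -90 mm (robot's side) and x = +90 mm (far side), y = 0.
- blue_stop: Blue block with a dark screw head, 40 x 40 mm, 35 mm tall, fixed on the bed 120 mm left or right (bed y) of its centre; which colour is on which side varies. Origin: centre of its underside, at the bed's top; axes parallel to the bed's. The outlines in front of and behind it are centred at its own x = -90 mm (robot's side) and x = +90 mm (far side), y = 0.
- oak: Oak (pale wood top) sample piece, a flat particle-board block 50 x 100 x 18 mm (x, y, z), about 65 g, loose. Origin at the centre of its underside; own z up, own y along its 100 mm length. Starts flat on the table beside the bed, to the robot's left or right.
- walnut: Walnut (dark brown wood top) sample piece, a flat particle-board block 50 x 100 x 18 mm (x, y, z), about 65 g, loose. Origin at the centre of its underside; own z up, own y along its 100 mm length. Starts flat on the table beside the bed, to the robot's left or right.
- white: White sample piece, a flat particle-board block 50 x 100 x 18 mm (x, y, z), about 65 g, loose. Origin at the centre of its underside; own z up, own y along its 100 mm length. Starts flat on the table beside the bed, to the robot's left or right.
- weight: Red painted steel hold-down weight, a plain upright cylinder 40 mm in diameter and 50 mm tall, about 0.45 kg, loose. Origin at the centre of its underside, z up. Starts upright on the table beside the bed.
- anthracite: Anthracite (near-black top) sample piece, a flat particle-board block 50 x 100 x 18 mm (x, y, z), about 65 g, loose. Origin at the centre of its underside; own z up, own y along its 100 mm length. Starts flat on the table beside the bed, to the robot's left or right. Not part of the job: leave it where it is.
- tape_roll: Green roll of edge tape lying flat, 70 mm in diameter, 22 mm tall, cardboard-brown core, loose. Origin at the centre of its underside. Not part of the job: leave it where it is.
Things that resemble listed ones, but are neither listed nor needed, are in the scene too. What is shaped like the walnut but purple is not meant.

How it is judged:
By the outcome, as a careful person would: the job done as asked, in the order asked, and still so for the second after the job is handed in, with the robot touching nothing.
It also fails if it takes over 96 s, if anything falls off the work surface, if the arm or the gripper's body presses on something with over 40 N, if the wrist force passes 120 N, or if a joint passes its speed limit or range.

### The arm

A 6-joint arm with a two-finger parallel gripper is mounted at the origin on the work surface. World frame = base frame: x ahead of the robot, y to its left, z up, the work surface at z = 0. Lengths are in mm, angles in rad, forces in N, time in s.
With the tool pointing down it reaches from about 300 to 775 mm from the base axis. Payload 14.6 kg.
Tool frame: the origin (TCP) lies midway between the tips of the shut fingers; the grasp point (between the pads) lies 19 mm behind it; z points along the fingers, y is the line along which they close (so a half turn about z gives the same grasp; the last joint's range is limited). The gripper opens to 85 mm and grips with 20 to 120 N. Pads are 22 mm wide; open, the fingers measure 114 mm over their backs; the gripper's body (76 mm by 85 mm) begins 54 mm behind the grasp point. The pads swing forward as they close: fully open they stand 13 mm farther back than shut.
Start: joints at [-1.192, 0.3, 1.521, -0, 1.321, -0.067], TCP at [237.141, -496.24, 231.281] pointing down, gripper open.
Joint ranges: [-3.03, 3.03], [-0.79, 2.21], [0.23, 2.52], [-1.04, 4.18], [0, 3.07], [-2.55, 2.55]. Speed limits (rad/s): [2.22, 2.22, 2.57, 3.14, 3.14, 3.14].

### API

Orientations are given as a unit quaternion [w, x, y, z].
In Python, from station import read_state, grab_frame, camera_model, close_job, look_for, mark_of gives the robot as it stands. The module is installed in compiled form; this text tells all that it offers.
- The arm moves only by the tool servo_tool, never from a script. Its argument "increments" is one flat list of numbers, 7 for each row, row after row: the shift along the tool's x, y, z in units of 0.05 m (1.0 is 0.05 m), then the turn, a rotation vector about the tool's x, y, z in units of 0.5 rad (1.0 is 0.5 rad), then the opening, from -1 (shut) to 1 (fully open). In form: [tx, ty, tz, ax, ay, az, gripper, tx, ty, tz, ax, ay, az, gripper, ...]. A call has 1 to 5 rows; each row shifts and turns the commanded pose from where the row before left it, along the tool's axes as they then stand; what a row does not reach is not made up. A row lasts 1/12 s, in which the tool goes at most 41.7 mm and 7.16 degrees, less where a joint would pass 70% of its speed; a pose out of reach is approached as far as the arm can. A call with a number of a shift or a turn outside -1 to 1 is refused whole. A call with a gripper value outside its range is refused whole. The fingers move at their own pace and stop on an object; "squeeze" is the grip in N (left out, the last holds). Time passes only in rows, so rows that do not move let the fingers close. It gives the time, the measured TCP pose, the force, the opening and the grip force at its end, in the units of the state.
- read_state(): the state, without advancing time (a new reading comes with each control period).
- grab_frame(name): name is "side" or "top" or "wrist"; returns the picture (400x640x3 uint8, red, green, blue); there is no depth.
- camera_model(name): a dict with "intrinsics" (3x3 intrinsics, pixels), "extrinsics" (4x4, takes a point from world to camera coordinates); the wrist camera has in their place "tool_from_camera" (4x4, takes a point from camera to tool coordinates, whose origin is the TCP and whose axes are the flange's). Camera axes: x right, y down, z forward; pixel columns grow to the right and rows downward; lengths in mm; the calibration is good to about 2 mm. A picture is of the moment at which its call begins: read the wrist's pose just before it. camera_model takes no time and is no camera call.
- close_job(): hands the job in; it is judged then, once.
Trained networks look in the newest picture that a camera, given by its name, has taken for a name from the list of things; names that differ only in an ending like _2 or _b are one class to them, and where a whole thing is asked for, a point or a joint stands for the part that bears it (a point fixed in the world has none). Each returns a list of dicts, best first, with "conf" (0 to 1); they miss things now and then, are a little off and sometimes report something else, mostly with a low value. They report only what shows in the picture. A call takes as long as a camera call. They do not tell look-alikes from the thing itself.
- look_for(camera, thing): "centre" ([column, row] in pixels, amid what is visible of it).
- mark_of(camera, thing): "centre" ([column, row] in pixels: a listed point, or the origin of a listed thing).
The state is a dict: "clock": time; "joint_positions": joint angles; "qd": joint speeds; "effort": joint torques, N m; "position": TCP position; "orientation": TCP orientation; "ft_force": force on the tool from outside, world axes, zero at the start; "ft_torque": the same for the moment, N m; "opening": opening from 0.0 (shut) to 1.0 (fully open); "gripper_force": force on a finger pad.
Only numpy, scipy, OpenCV 4.12 (cv2) and the standard library are available. Lean on these libraries where they do the work, as an engineer would, in place of code of your own. Each camera call takes 0.05 s, during which the arm holds its last target. There are 200 camera calls.

## Working session

There is one attempt and no reset: what is moved stays moved. The work goes in short steps, Python scripts to look and compute and a tool call to move; the robot and the scene stay as the last step left them, time stands still between calls to the robot, and variables do not carry over. Pictures are saved under pics/ and viewed, at most 14 in all, crops included, and the job is handed in when it is done.

Besides the shell and the picture viewer there is one more tool, called after "Emit:" as a command line: name --argument value ..., lists and objects as JSON in quotes. servo_tool: Moves the arm, as the interface text tells. Its arguments: {"type":"object","properties":{"increments":{"type":"array","items":{"type":"number","minimum":-1,"maximum":1}},"squeeze":{"type":"number"}},"required":["increments"]}

```bash
mkdir -p pics; python3 - <<'E'
from station import *
import cv2,numpy as np
s=read_state();print(s['clock'],s['position'],s['orientation'],s['opening'])
for n in('top','side'):
    im=grab_frame(n);cv2.imwrite(f'pics/{n}0.png',im[:,:,::-1])
    m=camera_model(n);print(n,np.round(m['intrinsics'],1).tolist(),np.round(m['extrinsics'],4).tolist())
print(camera_model('wrist'))
for t in['bed','orange_stop','blue_stop','oak','walnut','white','weight','anthracite','tape_roll']:
    for n in('top',):
        print(n,t,[(np.round(d['centre']).tolist(),round(d['conf'],2)) for d in look_for(n,t)][:4])
E
```

```text
0.0 [ 237.05478135 -496.03161704  230.70755541] [-5.72517150e-04  9.75259773e-01  2.21061168e-01 -8.79713155e-05] 1.0010440784877142
top [[378.0, 0.0, 316.4], [0.0, 378.0, 197.0], [0.0, 0.0, 1.0]] [[0.0261, -0.9995, -0.0184, 31.1238], [-0.9974, -0.0248, -0.0678, 424.6739], [0.0673, 0.0201, -0.9975, 992.7903], [0.0, 0.0, 0.0, 1.0]]
side [[409.1, 0.0, 324.2], [0.0, 409.1, 197.1], [0.0, 0.0, 1.0]] [[-0.8495, -0.5275, -0.0013, 374.2857], [-0.4086, 0.6594, -0.631, 177.5854], [0.3337, -0.5356, -0.7757, 1006.8731], [0.0, 0.0, 0.0, 1.0]]
{'intrinsics': array([[331.74956828,   0.        , 320.54344055],
       [  0.        , 331.74956828, 198.77312793],
       [  0.        ,   0.        ,   1.        ]]), 'tool_from_camera': array([[ 1.26883528e-03, -9.58262038e-01, -2.85888540e-01,
         7.26201790e+01],
       [ 9.99998989e-01,  1.03216438e-03,  9.78528402e-04,
        -3.02072140e-01],
       [-6.42602651e-04, -2.85889492e-01,  9.58262378e-01,
        -1.43284217e+02],
       [ 0.00000000e+00,  0.00000000e+00,  0.00000000e+00,
         1.00000000e+00]])}
top bed [([345.0, 141.0], 0.98)]
top orange_stop [([296.0, 139.0], 0.83)]
top blue_stop [([392.0, 132.0], 0.75)]
top oak [([465.0, 172.0], 0.56)]
top walnut [([284.0, 226.0], 0.85), ([166.0, 255.0], 0.84), ([197.0, 169.0], 0.64), ([236.0, 265.0], 0.62)]
top white [([199.0, 128.0], 0.76)]
top weight [([467.0, 215.0], 0.76)]
top anthracite [([205.0, 210.0], 0.72)]
top tape_roll [([470.0, 134.0], 0.72)]
```

View pics/top0.png

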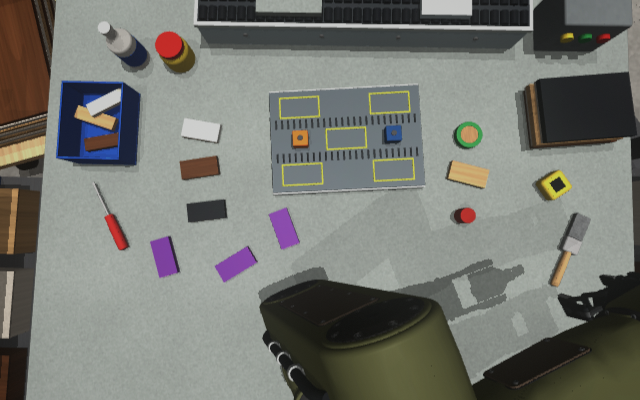

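View pics/side0.png

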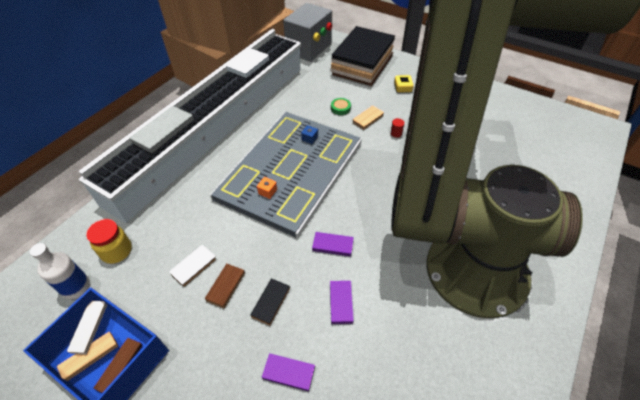

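The top view shows the bed at about (347,138), with the orange stop at (300,138) on the robot's left and the blue stop at (393,133) on its right.

Candidates in the top view:
- **Walnut:** brown (199,168), three purple blocks at (284,228), (164,257) and (236,263), and a brown strip in the bin at (100,142). I choose (199,168).
- **White:** (201,130), a bin strip at (103,102), and pieces on the conveyor at (446,7). I choose (201,130).
- **Oak:** (468,174), and a bin strip at (95,117). I choose (468,174).
- **Weight:** the red cylinder at (465,215), and the jar lid at (172,47). I choose (465,215).

```bash
cat > h.py <<'E'
from station import *
import cv2,numpy as np
from scipy.spatial.transform import Rotation as R
def pose():
    s=read_state();q=s['orientation'];return np.array(s['position']),R.from_quat([q[1],q[2],q[3],q[0]]).as_matrix()
def cam(n,p=None):
    """K, R_wc, camera centre in world"""
    m=camera_model(n);K=m['intrinsics']
    if n=='wrist':
        P,Rt=p;T=m['tool_from_camera'];return K,Rt@T[:3,:3],P+Rt@T[:3,3]
    E=m['extrinsics'];return K,E[:3,:3].T,-E[:3,:3].T@E[:3,3]
def ray(c,uv,z):
    K,Rw,C=c;uv=np.atleast_2d(uv).astype(float);d=(Rw@np.linalg.inv(K)@np.c_[uv,np.ones(len(uv))].T).T
    return C+d*((z-C[2])/d[:,2])[:,None]
def pix(c,X):
    K,Rw,C=c;x=K@(Rw.T@(np.asarray(X,float)-C));return x[:2]/x[2]
def shot(n):
    p=pose();im=grab_frame(n);return im,cam(n,p)
def blob(im,uv,thr=28):
    lab=cv2.cvtColor(im,cv2.COLOR_RGB2LAB).astype(float);u,v=map(int,np.round(uv))
    ref=np.median(lab[v-2:v+3,u-2:u+3].reshape(-1,3),0)
    m=(np.linalg.norm((lab-ref)*[.7,1.3,1.3],axis=2)<thr).astype(np.uint8)
    m=cv2.morphologyEx(m,cv2.MORPH_CLOSE,np.ones((3,3)));m=cv2.morphologyEx(m,cv2.MORPH_OPEN,np.ones((3,3)))
    _,L=cv2.connectedComponents(m);return (L==L[v,u]) if L[v,u] else m*0
def rect(c,mask,z):
    """world centre xy, sizes (short,long), angle of long side"""
    ct=max(cv2.findContours(np.uint8(mask),cv2.RETR_EXTERNAL,cv2.CHAIN_APPROX_NONE)[0],key=len)[:,0]
    W=ray(c,ct,z)[:,:2].astype(np.float32);r=cv2.minAreaRect(W);b=cv2.boxPoints(r)
    e=b[1]-b[0];f=b[2]-b[1];l=e if np.hypot(*e)>np.hypot(*f) else f
    a=np.arctan2(l[1],l[0])%np.pi
    return np.round(r[0],1),np.round(sorted(r[1]),1),round(a,3)
def outlines(im,c):
    h=cv2.cvtColor(im,cv2.COLOR_RGB2HSV);m=cv2.inRange(h,(22,90,110),(36,255,255))
    m=cv2.morphologyEx(m,cv2.MORPH_CLOSE,np.ones((3,3)))
    n,L,st,_=cv2.connectedComponentsWithStats(m);o=[]
    for i in range(1,n):
        if st[i,4]>40:
            r=rect(c,L==i,30)
            if 45<r[1][0]<70 and 90<r[1][1]<125:o.append(r)
    return o
def go(x,y,z,a):
    """print tool-frame shift/turn units to reach tcp x,y,z with tool x at heading a, pointing down"""
    P,Rt=pose();T=np.array([[np.cos(a),np.sin(a),0],[np.sin(a),-np.cos(a),0],[0,0,-1]])
    d=Rt.T@(np.array([x,y,z])-P)/50;w=R.from_matrix(Rt.T@T).as_rotvec()/.5
    print('shift',np.round(d,2),'turn',np.round(w,3),'heading',round(np.arctan2(Rt[1,0],Rt[0,0]),3))
E
python3 - <<'E'
from h import *
im,c=shot('top')
for n,uv,z in[('oak',(468,174),18),('walnut',(199,168),18),('white',(201,130),18),('anth',(206,211),18),('weight',(465,214),50)]:
    m=blob(im,uv);print(n,rect(c,m,z),m.sum())
for o in outlines(im,c):print(o)
for n,uv in(('orange',(301,138)),('blue',(394,133))):print(n,ray(c,uv,65))
big=cv2.resize(im[90:230,150:500],None,fx=2.2,fy=2.2,interpolation=cv2.INTER_CUBIC);cv2.imwrite('pics/crop0.png',big[:,:,::-1])
go(520,-300,250,np.pi/2)
E
```

```text
oak (array([ 495.8, -359.4]), array([51.3, 99. ]), np.float32(1.333)) 721
walnut (array([495. , 357.6]), array([ 51.7, 104.6]), np.float32(1.751)) 728
white (array([550. , 373.3]), array([400.2, 411.4]), np.float32(1.531)) 10059
anth (array([380.2, 333.7]), array([ 49.6, 104.5]), np.float32(1.715)) 723
weight (array([ 385. , -344.4]), array([32.9, 35.8]), np.float32(0.0)) 168
(array([ 680.6, -145. ]), array([ 59.2, 108.7]), np.float32(1.645))
(array([662.6,  94.6]), array([ 59.3, 108.9]), np.float32(1.645))
(array([581.8, -32. ]), array([ 59.2, 108.7]), np.float32(1.646))
(array([ 500.7, -158.5]), array([ 58.6, 109. ]), np.float32(1.645))
(array([482.8,  80.8]), array([ 58.7, 108.6]), np.float32(1.642))
orange [[570.69450544  84.33166049  65.        ]]
blue [[ 588.8174152  -152.74219211   65.        ]]
shift [ 6.8  -1.1  -0.37] turn [-0.   -0.   -2.25] heading 0.446
```

View pics/crop0.png

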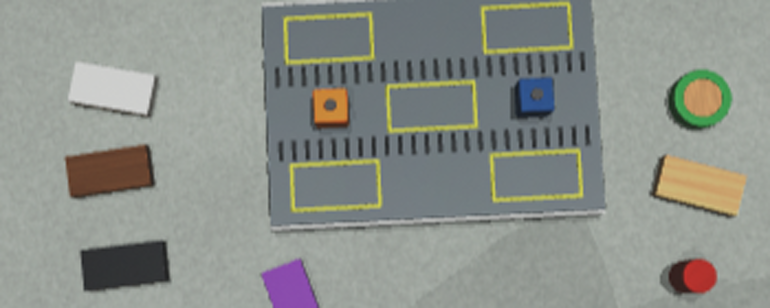

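The crop confirms the choices: oak with pale grain, walnut plain brown (not purple), white, and the red cylinder. I'm moving over the oak.

Emit:
servo_tool --increments '[0.73,-0.03,0,0,0,0,1,0.73,-0.03,0,0,0,0,1,0.73,-0.03,0,0,0,0,1,0.73,-0.03,0,0,0,0,1,0.73,-0.03,0,0,0,0,1]'

```text
clock: 1.02
position: [399.9, -409.8, 231.4]
orientation: [0.0, 0.975, 0.221, 0.0]
ft_force: [-0.1, -0.5, -0.2]
opening: 1.003
gripper_force: 0.0
```

Emit:
servo_tool --increments '[0.73,-0.03,0,0,0,0,1,0.73,-0.03,0,0,0,0,1,0.73,-0.03,0,0,0,0,1,0,0,0.2,0,0,-0.24,1,0,0,0.2,0,0,-0.24,1]'

```text
clock: 1.43
position: [497.1, -358.2, 211.0]
orientation: [0.0, 0.94, 0.34, 0.0]
ft_force: [-0.6, -0.2, -0.2]
opening: 1.002
gripper_force: 0.0
```

Emit:
servo_tool --increments '[0,0,0.2,0,0,-0.24,1,0,0,0.2,0,0,-0.24,1,0,0,0.2,0,0,-0.24,1,0,0,0.2,0,0,-0.24,1,0,0,0.2,0,0,-0.24,1]'

```text
clock: 1.85
position: [495.4, -359.5, 160.8]
orientation: [-0.0, 0.799, 0.602, -0.0]
ft_force: [0.4, 0.3, 0.3]
opening: 1.0
gripper_force: 0.0
```

```bash
cat > obs.py <<'E'
import sys
from h import *
# obs.py name x y z thr : wrist measure of a thing near world (x,y,z) and go numbers
n,x,y,z=sys.argv[1],*map(float,sys.argv[2:5]);thr=float(sys.argv[5]) if len(sys.argv)>5 else 28
im,c=shot('wrist');cv2.imwrite(f'pics/w_{n}.png',im[:,:,::-1])
uv=pix(c,(x,y,z));m=blob(im,uv,thr);print(np.round(uv),m.sum())
r=rect(c,m,z);print(n,r);print('outlines',outlines(im,c))
s=read_state();print(s['clock'],np.round(s['position'],1),s['opening'])
go(*r[0],100,r[2])
E
python3 obs.py oak 496 -359 18
```

```text
[321. 185.] 3804
oak (array([ 490.7, -373.9]), array([50. , 68.7]), np.float32(1.335))
outlines []
1.9 [ 494.8 -359.   158.6] 0.9990963311570653
shift [-0.31  0.    1.17] turn [-0.005 -0.002 -0.068] heading 1.301
```

View pics/w_oak.png

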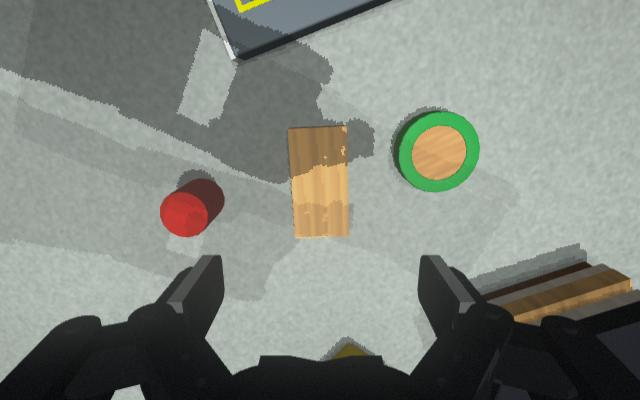

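The picture shows the oak at (320,182), half in the arm's shadow, with the weight at (188,212) and the tape at (438,150). I'll segment on chroma so the shadow doesn't split the piece.

```bash
sed -i 's/def blob(im,uv,thr=28):/def blob(im,uv,thr=28,w=(.7,1.3,1.3)):/; s/\[.7,1.3,1.3\]/w/; ' h.py
sed -i "s/m=blob(im,uv,thr)/m=blob(im,uv,thr,W)/; s/^im,c=/W=eval(sys.argv[6]) if len(sys.argv)>6 else (.7,1.3,1.3)\nim,c=/" obs.py
python3 obs.py oak 496 -359 18 30 "(.15,1.3,1.3)"
python3 - <<'E'
from h import *
c=cam('wrist',pose())
q=ray(c,[(289,128),(347,125),(350,236),(296,238)],18);print(np.round(q,1),q.mean(0))
im,c=shot('wrist')
print('w',[ray(c,d['centre'],0)[0] for d in mark_of('wrist','weight')[:1]],[ray(c,d['centre'],0)[0] for d in mark_of('wrist','tape_roll')[:1]])
print('oak',[ray(c,d['centre'],0)[0] for d in mark_of('wrist','oak')[:1]])
E
```

```text
[322. 186.] 6321
oak (array([ 494.4, -358.6]), array([ 50.3, 100.7]), np.float32(1.335))
outlines []
1.95 [ 494.9 -359.1  159.7] 0.9993650799286081
shift [ 0.01 -0.01  1.19] turn [-0.005 -0.002 -0.094] heading 1.288
[[ 482.9 -303.4   18. ]
 [ 530.5 -314.6   18. ]
 [ 507.4 -412.8   18. ]
 [ 458.6 -400.8   18. ]] [ 494.82953495 -357.90724142   18.        ]
w [array([ 385.84822517, -344.93368844,    0.        ])] [array([ 599.41348641, -357.4693629 ,    0.        ])]
oak [array([ 494.40761532, -358.92362118,    0.        ])]
```

Emit:
servo_tool --increments '[0,0,0.7,0,0,-0.09,0.65,0,0,0.7,0,0,0,0.65,0,0,0.7,0,0,0,0.65,0,0,0.7,0,0,0,0.65,0,0,0.2,0,0,0,0.65]'

```text
clock: 2.57
position: [493.7, -358.1, 6.8]
orientation: [-0.003, 0.787, 0.616, -0.001]
ft_force: [-0.5, 0.5, -0.8]
opening: 0.826
gripper_force: 0.0
```

Emit:
servo_tool --increments '[0,0,0.1,0,0,0,0.65,0,0,0,0,0,0,0.65,0,0,0,0,0,0,0.65]'

```text
clock: 2.82
position: [496.4, -360.3, 8.5]
orientation: [0.001, 0.787, 0.617, 0.0]
ft_force: [-0.1, -0.1, 0.2]
opening: 0.823
gripper_force: 0.0
```

```bash
python3 - <<'E'
from h import *
im,c=shot('wrist');cv2.imwrite('pics/pre.png',im[:,:,::-1]);go(494.5,-358.7,0,1.334);s=read_state();print(s['opening'],s['position'],s['ft_force'])
E
```

```text
shift [ 0.02 -0.05  0.17] turn [ 0.006  0.003 -0.007] heading 1.33
0.8242695809549203 [ 496.42294127 -360.30470081    8.66405119] [0.06703096 0.59938125 0.52602319]
```

View pics/pre.png

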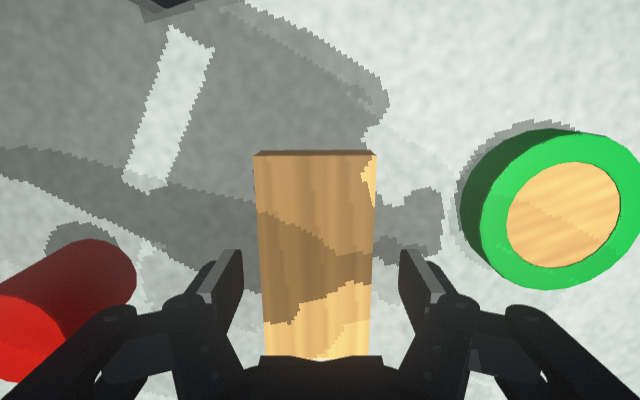

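Both fingers straddle the oak, with the tape roll clear on the right. I'll lower a little more and close.

Emit:
servo_tool --increments '[0,-0.03,0.18,0,0,0,0.65,0,0,0,0,0,0,-0.2,0,0,0,0,0,0,-0.2,0,0,0,0,0,0,-0.2,0,0,0,0,0,0,-0.2]' --squeeze 40

```text
clock: 3.28
position: [494.1, -359.2, -2.5]
orientation: [0.0, 0.787, 0.617, 0.0]
ft_force: [-0.2, -0.8, 1.7]
opening: 0.578
gripper_force: 42.3
```

Emit:
servo_tool --increments '[0,0,0,0,0,0,-0.2,0,0,0,0,0,0,-0.2,0,0,0,0,0,0,-0.2]'

```text
clock: 3.53
position: [494.0, -359.2, -2.5]
orientation: [0.0, 0.787, 0.617, -0.0]
ft_force: [-1.2, 0.7, 3.9]
opening: 0.576
gripper_force: 42.4
```

Emit:
servo_tool --increments '[0,0,-0.4,0,0,0,-0.2,0,0,-0.6,0,0,0,-0.2,0,0,-0.6,0,0,-0.2,-0.2,0,0,-0.6,0,0,-0.2,-0.2,0,0,-0.4,0,0,-0.22,-0.2]'

```text
clock: 3.95
position: [494.4, -359.4, 130.2]
orientation: [0.001, 0.68, 0.733, 0.0]
ft_force: [0.5, -1.3, -0.8]
opening: 0.576
gripper_force: 42.0
```

Emit:
servo_tool --increments '[0.7,0.25,0,0,0,0,-0.2,0.7,0.25,0,0,0,0,-0.2,0.7,0.25,0,0,0,0,-0.2,0.7,0.25,0,0,0,0,-0.2,0.7,0.25,0,0,0,0,-0.2]'

```text
clock: 4.37
position: [544.2, -178.5, 127.2]
orientation: [-0.0, 0.682, 0.731, 0.0]
ft_force: [0.8, -0.3, -0.2]
opening: 0.575
gripper_force: 42.0
```

Emit:
servo_tool --increments '[0.7,0.25,0,0,0,0,-0.2,0.7,0.25,0,0,0,0,-0.2,0.7,0.25,0,0,0,0,-0.2,0.6,0.2,0,0,0,0,-0.2,0,0,0,0,0,0,-0.2]'

```text
clock: 4.78
position: [582.8, -37.3, 127.2]
orientation: [-0.0, 0.68, 0.733, 0.0]
ft_force: [0.0, 0.3, -0.8]
opening: 0.576
gripper_force: 42.0
```

```bash
python3 - <<'E'
from h import *
im,c=shot('wrist');cv2.imwrite('pics/bed1.png',im[:,:,::-1]);
for o in outlines(im,c):print(o)
go(581.8,-32,60,1.645);s=read_state();print(s['opening'],s['position'],s['clock'])
# held board top at tcp z -> z_tcp+2.5+18
P,_=pose();z=P[2]+20.5;uv=pix(c,P+[0,15,20.5]);m=blob(im,uv,30,(.15,1.3,1.3));print(uv,rect(c,m,z))
E
```

```text
shift [0.15 0.   1.34] turn [-0.001 -0.001 -0.001] heading 1.645
0.5736220588639562 [582.30121407 -39.57388    127.02627288] 4.8333
[321.86984641 254.05904751] (array([584.6, -31.6]), array([62.4, 95.3]), np.float32(1.646))
```

View pics/bed1.png

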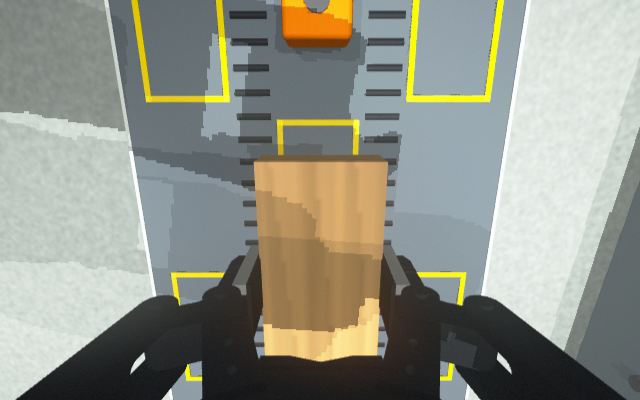

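The held oak is square in the gripper; the far end of its top runs from (254,160) to (387,160), and the central outline's far edge from (278,122) to (358,122). I'll compare the two in world coordinates.

```bash
python3 - <<'E'
from h import *
P,Rt=pose();c=cam('wrist',(P,Rt))
# outline outer corners expected from the top camera
a=.0745;ex=np.array([np.cos(a),np.sin(a),0]);ey=np.array([-np.sin(a),np.cos(a),0])
o=np.array([581.8,-32,30])
for s in(-1,1):print('outline exp',pix(c,o+s*29*ex+54*ey))
top=ray(c,[(254,160),(387,160)],P[2]+20.5);print('held far corners in tool',np.round((Rt.T@(top-P).T).T,1))
bl=ray(c,[(277,121),(359,121)],30);print('outline wrist mid',bl.mean(0)-54*ey)
E
```

```text
outline exp [279.63137759 116.4898975 ]
outline exp [362.02877071 116.5332717 ]
held far corners in tool [[ 51.3 -24.9 -20.5]
 [ 51.4  24.7 -20.5]]
outline wrist mid [580.03707051 -35.22268864  30.        ]
```

Emit:
servo_tool --increments '[0.08,-0.03,0.5,0,0,0,-0.2,0,0,0.6,0,0,0,-0.2,0,0,0.5,0,0,0,-0.2,0,0,0.1,0,0,0,-0.2,0,0,0,0,0,0,-0.2]'

```text
clock: 5.25
position: [579.3, -39.0, 41.0]
orientation: [-0.001, 0.682, 0.731, -0.001]
ft_force: [-0.0, 0.6, -0.0]
opening: 0.577
gripper_force: 41.9
```

```bash
python3 - <<'E'
from h import *
for k in range(3):
    P,Rt=pose();im=grab_frame('wrist');print(P)
    c=cam('wrist',(P,Rt))
cv2.imwrite('pics/bed2.png',im[60:260,200:440][:,:,::-1].repeat(3,0).repeat(3,1))
E
```

```text
[579.3328012  -38.95916861  40.9715555 ]
[580.28423229 -38.96111554  42.66201343]
[580.89712499 -38.9209303   43.65510761]
```

View pics/bed2.png

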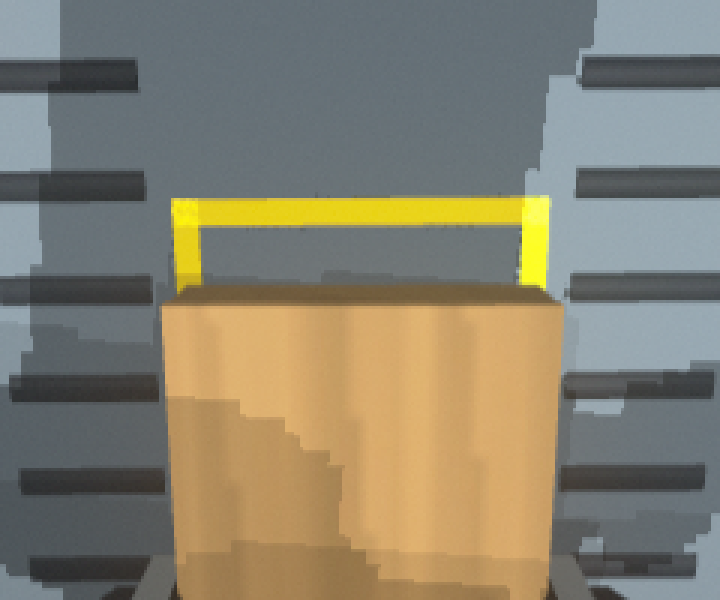

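The outline's far edge spans (257,126) to (383,126); the board's top far edge spans (254,161) to (387,161).

```bash
cat > rel.py <<'E'
import sys
from h import *
# rel.py Lx Rx row  bLx bRx brow zoff : outline far-edge outer corners, held top far-edge corners -> tool shift mm
L,Rr,v,bl,br,bv,zo=map(float,sys.argv[1:8]);P,Rt=pose();c=cam('wrist',(P,Rt))
t=lambda X:(Rt.T@(X-P).T).T
o=t(ray(c,[(L,v),(Rr,v)],30));b=t(ray(c,[(bl,bv),(br,bv)],P[2]+zo))
print('P',P,'outline',np.round(o,1).tolist(),'held',np.round(b,1).tolist(),'shift mm',np.round((o.mean(0)-b.mean(0))[:2]-[4,0],1))
E
python3 rel.py 257 383.3 126 254.3 387.3 161 20.5; python3 -c "
from h import *;go(581.8,-32,28.5,1.645)"
```

```text
P [581.10947984 -38.81722754  44.04396593] outline [[61.2, -29.6, 13.9], [61.2, 29.0, 14.1]] held [[50.9, -24.8, -20.6], [51.0, 24.8, -20.5]] shift mm [ 6.2 -0.3]
shift [0.14 0.02 0.31] turn [ 0.005  0.001 -0.009] heading 1.64
```

Emit:
servo_tool --increments '[0.13,0,0.1,0,0,0,-0.2,0,0,0.1,0,0,0,-0.2,0,0,0.08,0,0,0,-0.2,0,0,0,0,0,0,-0.2,0,0,0,0,0,0,-0.2]'

```text
clock: 5.82
position: [579.7, -31.8, 28.1]
orientation: [-0.0, 0.682, 0.731, -0.0]
ft_force: [0.5, 0.1, -1.3]
opening: 0.577
gripper_force: 42.0
```

```bash
python3 - <<'E'
from h import *
for k in range(3):
    P,Rt=pose();s=read_state();im=grab_frame('wrist');print(P,s['ft_force'])
cv2.imwrite('pics/bed3.png',im[60:260,200:440][:,:,::-1].repeat(3,0).repeat(3,1))
E
```

```text
[579.72938788 -31.81100381  28.14956542] [ 0.4642081   0.08689805 -1.25073642]
[579.79123943 -31.85645871  28.27603404] [ 0.10202887  0.49259601 -0.78793838]
[579.81868799 -31.87858018  28.3699785 ] [-0.78395831  0.48925028 -0.86787951]
```

View pics/bed3.png

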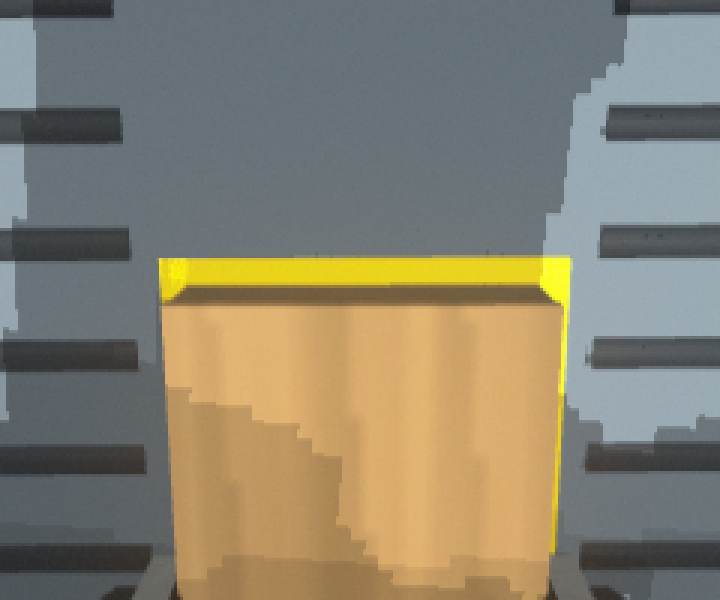

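The oak sits centred in its outline, with an even yellow margin of about 4 mm. I'll release it and go for the weight.

Emit:
servo_tool --increments '[0,0.01,0.02,0,0,0,-0.2,0,0,0,0,0,0,0.6,0,0,0,0,0,0,0.6,0,0,0,0,0,0,0.6,0,0,-0.3,0,0,0,0.6]'

```text
clock: 6.38
position: [579.0, -31.7, 40.1]
orientation: [-0.002, 0.682, 0.731, -0.001]
ft_force: [-0.4, 1.1, -1.0]
opening: 0.805
gripper_force: 0.0
```

Emit:
servo_tool --increments '[0,0,-0.6,0,0,0,1,0,0,-0.6,0,0,0,1,0,0,-0.6,0,0,0,1,-0.6,-0.43,0,0,0,0,1,-0.6,-0.43,0,0,0,0,1]'

```text
clock: 6.8
position: [542.1, -94.6, 134.1]
orientation: [0.002, 0.681, 0.732, 0.001]
ft_force: [-0.1, -0.5, -0.7]
opening: 1.004
gripper_force: 0.0
```

Emit:
servo_tool --increments '[-0.6,-0.43,0,0,0,0,1,-0.6,-0.43,0,0,0,0,1,-0.6,-0.43,0,0,0,0,1,-0.6,-0.43,0,0,0,0,1,-0.6,-0.43,0,0,0,0,1]'

```text
clock: 7.22
position: [443.7, -253.1, 132.5]
orientation: [0.0, 0.682, 0.731, 0.0]
ft_force: [1.2, -0.0, -0.1]
opening: 1.001
gripper_force: 0.0
```

Emit:
servo_tool --increments '[-0.6,-0.43,0,0,0,0,1,-0.6,-0.43,0,0,0,0,1,-0.55,-0.43,0,0,0,0,1,0,0,0,0,0,0,1,0,0,0,0,0,0,1]'

```text
clock: 7.63
position: [385.7, -344.8, 132.3]
orientation: [0.0, 0.683, 0.73, 0.0]
ft_force: [0.4, -0.1, -0.1]
opening: 1.001
gripper_force: 0.0
```

```bash
python3 - <<'E'
from h import *
im,c=shot('wrist');cv2.imwrite('pics/wt.png',im[:,:,::-1]);P,_=pose()
for d in mark_of('wrist','weight')[:2]:print(d,ray(c,d['centre'],0))
uv=pix(c,(385.5,-345,50));m=blob(im,uv,30,(.15,1.3,1.3));print(uv,m.sum())
M=cv2.fitEllipse(np.argwhere(m)[:,::-1].astype(np.float32)) if m.sum() else 0
r=cv2.cvtColor(im,cv2.COLOR_RGB2HSV);
print(P,read_state()['clock']);go(385.5,-345,22,1.645)
t,ct=shot('top')
m=blob(t,pix(ct,(581.8,-32,48)),30,(.15,1.3,1.3));print('oak',rect(ct,m,48),m.sum())
cv2.imwrite('pics/two.png',np.vstack([im[:300,:,::-1],cv2.resize(t[80:200,260:430],(425,300))[:,:,::-1] if 0 else np.pad(cv2.resize(t[80:200,260:430],(425,300)),((0,0),(0,215),(0,0)))[:,:,::-1]]))
E
```

```text
{'centre': [320.3, 185.6], 'conf': 0.96} [[ 385.28342052 -342.41662851    0.        ]]
[320.28754333 206.47199928] 2094
[ 386.42781656 -343.77806819  132.29781324] 7.7333
shift [-0.03 -0.03  2.21] turn [ 0.    -0.    -0.008] heading 1.641
oak (array([577.6, -30.8]), array([ 59.2, 107.2]), np.float32(1.643)) 906
```

View pics/two.png

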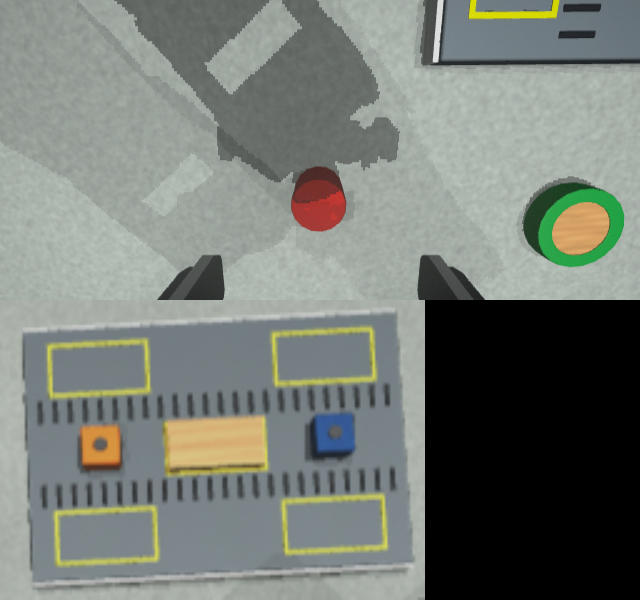

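The oak lies inside its outline with an even margin. The weight at (320,198) is centred between the fingers. Grasping the weight next.

Emit:
servo_tool --increments '[0,-0.02,0.6,0,0,0,1,0,0,0.6,0,0,0,1,0,0,0.6,0,0,0,1,0,0,0.4,0,0,0,1,0,0,0.2,0,0,0,1]'

```text
clock: 8.2
position: [385.5, -341.9, 9.8]
orientation: [-0.002, 0.681, 0.732, 0.0]
ft_force: [0.9, -0.1, 0.5]
opening: 0.997
gripper_force: 0.0
```

Emit:
servo_tool --increments '[0,0,0,0,0,0,-0.4,0,0,0,0,0,0,-0.4,0,0,0,0,0,0,-0.4,0,0,0,0,0,0,-0.4,0,0,0,0,0,0,-0.4]' --squeeze 60

```text
clock: 8.62
position: [386.2, -344.2, 14.0]
orientation: [0.001, 0.682, 0.731, -0.0]
ft_force: [-2.7, 2.8, 8.4]
opening: 0.453
gripper_force: 59.9
```

Emit:
servo_tool --increments '[0,0,0,0,0,0,-0.4,0,0,0,0,0,0,-0.4]'

```text
clock: 8.78
position: [386.2, -344.2, 14.0]
orientation: [0.001, 0.682, 0.731, -0.0]
ft_force: [-2.2, 2.1, 8.7]
opening: 0.447
gripper_force: 59.9
```

Emit:
servo_tool --increments '[0,0,-0.2,0,0,0,-0.4,0,0,-0.6,0,0,0,-0.4,0,0,-0.6,0,0,0,-0.4,0,0,-0.6,0,0,0,-0.4,0,0,-0.6,0,0,0,-0.4]'

```text
clock: 9.2
position: [385.4, -343.4, 144.6]
orientation: [0.0, 0.682, 0.731, 0.0]
ft_force: [1.3, -0.4, -4.1]
opening: 0.453
gripper_force: 61.8
```

Emit:
servo_tool --increments '[0.4,0.3,0,0,0,0,-0.4,0.6,0.43,0,0,0,0,-0.4,0.6,0.43,0,0,0,0,-0.4,0.6,0.43,0,0,0,0,-0.4,0.6,0.43,0,0,0,0,-0.4]'

```text
clock: 9.62
position: [477.1, -195.3, 143.4]
orientation: [0.0, 0.682, 0.731, 0.0]
ft_force: [0.6, -0.1, -5.1]
opening: 0.449
gripper_force: 61.9
```

Emit:
servo_tool --increments '[0.6,0.43,0,0,0,0,-0.4,0.6,0.43,0,0,0,0,-0.4,0.6,0.43,0,0,0,0,-0.4,0.6,0.43,0,0,0,0,-0.4,0.6,0.43,0,0,0,0,-0.4]'

```text
clock: 10.03
position: [573.9, -38.0, 143.4]
orientation: [0.0, 0.682, 0.731, 0.0]
ft_force: [1.3, -0.7, -3.2]
opening: 0.453
gripper_force: 61.9
```

Emit:
servo_tool --increments '[0.4,0.3,0,0,0,0,-0.4,0.34,0.26,0,0,0,0,-0.4,0,0,0.4,0,0,0,-0.4,0,0,0,0,0,0,-0.4,0,0,0,0,0,0,-0.4]'

```text
clock: 10.45
position: [597.9, -1.0, 122.2]
orientation: [-0.001, 0.682, 0.731, -0.001]
ft_force: [0.4, -0.4, -4.6]
opening: 0.444
gripper_force: 61.7
```

```bash
python3 - <<'E'
from h import *
im,c=shot('wrist');cv2.imwrite('pics/wt2.png',im[:,:,::-1]);go(580,-32.5,63,1.645);s=read_state();print(s['opening'],s['position'],s['clock'],s['ft_force'])
P,Rt=pose()
o=ray(c,[(0,0)],48)
m=blob(im,pix(c,(580,0,48)),30,(.15,1.3,1.3));print(m.sum(),rect(c,m,48))
E
```

```text
shift [-0.6  -0.41  1.2 ] turn [-0.001  0.    -0.009] heading 1.64
0.4518713332185006 [598.37729005  -1.37556016 123.01933775] 10.5 [ 0.01860827 -0.40549585 -2.89811161]
4280 (array([577.9,  -6.5]), array([50.5, 57.4]), np.float32(1.647))
```

View pics/wt2.png

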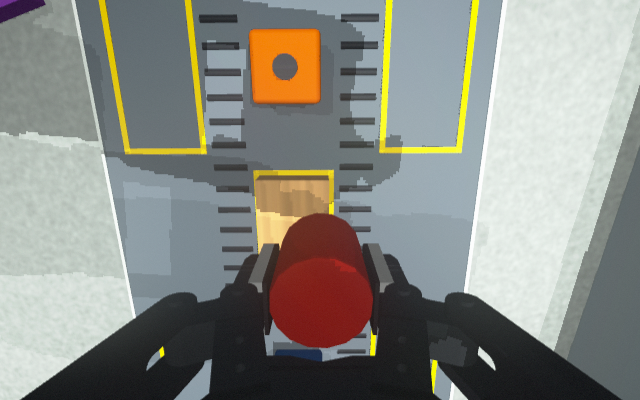

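I overshot by one row. The oak is at (295,210), behind and left of the weight, so I'll correct and lower.

Emit:
servo_tool --increments '[-0.58,-0.41,0,0,0,0,-0.4,0,0,0.4,0,0,0,-0.4,0,0,0.4,0,0,0,-0.4,0,0,0.1,0,0,0,-0.4,0,0,0,0,0,0,-0.4]'

```text
clock: 10.92
position: [579.7, -31.8, 77.1]
orientation: [-0.001, 0.682, 0.731, -0.0]
ft_force: [-0.6, 0.3, -2.8]
opening: 0.45
gripper_force: 62.2
```

```bash
python3 - <<'E'
from h import *
for k in range(2): im,c=shot('wrist');P,Rt=pose();print(P,read_state()['ft_force'])
go(579.7,-31.5,63,1.645)
m=blob(im,pix(c,(579.7,8,48)),30,(.15,1.3,1.3));print(m.sum());r=rect(c,m,48);print(r)
a=1.645;far=r[0]+r[1][1]/2*np.array([np.cos(a),np.sin(a)]) 
ct=far-50*np.array([np.cos(a),np.sin(a)]);print('oak centre rel tcp in tool',Rt.T@np.r_[ct-P[:2],0])
d=mark_of('wrist','weight')[:1];print(d,[Rt.T@(ray(c,e['centre'],P[2]-14)[0]-P) for e in d])
t,tc=shot('top');cv2.imwrite('pics/t3.png',cv2.resize(t[70:210,250:440],None,fx=4,fy=4)[:,:,::-1])
E
```

```text
[580.40287111 -31.64521415  78.18075888] [ 1.27359352  0.48618312 -3.75120201]
[580.83355569 -31.52111907  78.76680766] [ 1.41260302 -0.1994825  -3.94815   ]
shift [ 0.   -0.02  0.32] turn [ 0.003  0.001 -0.009] heading 1.641
8026
(array([578.7,  -9.6]), array([53.4, 60.6]), np.float32(1.642))
oak centre rel tcp in tool [ 2.31673630e+00 -5.12738220e-01 -1.50341066e-03]
[{'centre': [322.2, 246.3], 'conf': 0.79}] [array([ 0.47025815,  0.34851436, 14.00038386])]
```

Emit:
servo_tool --increments '[0.03,-0.02,0.15,0,0,0,-0.4,0,0,0.1,0,0,0,-0.4,0,0,0.06,0,0,0,-0.4,0,0,0,0,0,0,-0.4,0,0,0,0,0,0,-0.4]'

```text
clock: 11.53
position: [579.1, -29.7, 62.1]
orientation: [-0.0, 0.682, 0.731, -0.0]
ft_force: [-4.0, 0.3, 3.9]
opening: 0.447
gripper_force: 63.1
```

Emit:
servo_tool --increments '[0,0,0,0,0,0,0.2,0,0,0,0,0,0,1,0,0,0,0,0,0,1,0,0,0,0,0,0,1,0,0,0,0,0,0,1]'

```text
clock: 11.95
position: [579.2, -30.0, 61.8]
orientation: [0.0, 0.682, 0.731, 0.0]
ft_force: [0.6, 0.6, -1.2]
opening: 1.002
gripper_force: 0.0
```

Emit:
servo_tool --increments '[0,0,-0.2,0,0,0,1,0,0,-0.5,0,0,0,1,0,0,-0.7,0,0,0,1,0,0,-0.7,0,0,0,1,0,0,0,0,0,0,1]'

```text
clock: 12.37
position: [581.6, -30.1, 174.7]
orientation: [0.004, 0.682, 0.731, 0.003]
ft_force: [-0.3, 0.2, 0.5]
opening: 1.0
gripper_force: 0.0
```

Emit:
servo_tool --increments '[0.7,-0.1,0,0,0,0,1,0.7,-0.1,0,0,0,0,1,0.7,-0.1,0,0,0,0,1,0.7,-0.1,0,0,0,0,1,0.7,-0.1,0,0,0,0,1]'

```text
clock: 12.78
position: [541.5, 144.4, 167.6]
orientation: [0.0, 0.682, 0.731, 0.0]
ft_force: [0.4, 0.1, 0.5]
opening: 0.995
gripper_force: 0.0
```

Emit:
servo_tool --increments '[0.7,-0.1,0,0,0,0,1,0.7,-0.1,0,0,0,0,1,0.7,-0.1,0,0,0,0,1,0.7,-0.1,0,0,0,0,1,0.7,-0.1,0,0,0,0,1]'

```text
clock: 13.2
position: [504.2, 317.5, 167.6]
orientation: [0.0, 0.682, 0.731, 0.0]
ft_force: [0.9, -0.2, -0.1]
opening: 1.001
gripper_force: 0.0
```

Emit:
servo_tool --increments '[0.7,-0.1,0,0,0,0,1,0,0,0,0,0,-0.21,1,0,0,0,0,0,0,1]'

```text
clock: 13.45
position: [496.6, 351.9, 167.1]
orientation: [0.0, 0.64, 0.769, 0.0]
ft_force: [0.4, -0.8, -0.1]
opening: 1.0
gripper_force: 0.0
```

```bash
python3 obs.py walnut 495 357.6 18 30 "(.15,1.3,1.3)"; python3 - <<'E'
from h import *
im,c=shot('wrist')
for n in('walnut','white'):
    for d in mark_of('wrist',n)[:3]:print(n,d,ray(c,d['centre'],0))
t,tc=shot('top')
a=np.pad(cv2.resize(t[80:200,260:430],(425,300)),((0,0),(0,215),(0,0)))
cv2.imwrite('pics/t4.png',np.vstack([im[:300],a])[:,:,::-1])
E
```

```text
[320. 177.] 6184
walnut (array([494.8, 360.8]), array([ 50.5, 100.8]), np.float32(1.749))
outlines []
13.5 [497.1 350.7 167.1] 0.9978434411884605
shift [ 0.21 -0.01  1.34] turn [ 0.     0.    -0.005] heading 1.746
walnut {'centre': [55.5, 23.0], 'conf': 0.95} [[253.36716722 444.16369185   0.        ]]
walnut {'centre': [319.9, 167.6], 'conf': 0.92} [[494.50189672 361.52524287   0.        ]]
walnut {'centre': [53.2, 229.8], 'conf': 0.82} [[241.8854336  251.96372678   0.        ]]
white {'centre': [426.7, 187.3], 'conf': 0.62} [[599.47487926 360.6498125    0.        ]]
```

View pics/t4.png

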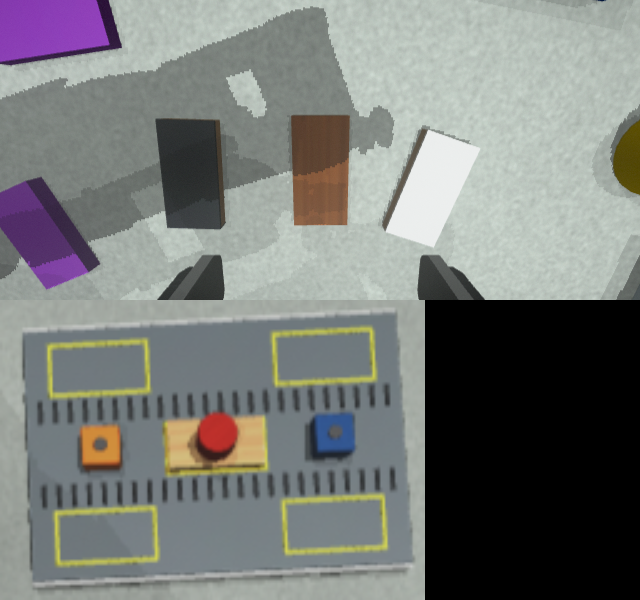

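The weight stands in the middle of the oak. The brown walnut is at (320,170), between the anthracite at (190,175) and the white piece at (432,187), with room for the fingers.

Emit:
servo_tool --increments '[0.2,-0.02,0.5,0,0,0,0.65,0,0,0.7,0,0,0,0.65,0,0,0.7,0,0,0,0.65,0,0,0.7,0,0,0,0.65,0,0,0.4,0,0,0,0.65]'

```text
clock: 14.12
position: [493.7, 358.4, 13.2]
orientation: [-0.001, 0.644, 0.765, -0.002]
ft_force: [-0.6, -0.8, -0.7]
opening: 0.825
gripper_force: 0.0
```

Emit:
servo_tool --increments '[0,0,0.2,0,0,0,0.65,0,0,0,0,0,0,0.65,0,0,0,0,0,0,0.65,0,0,0,0,0,0,0.65]'

```text
clock: 14.45
position: [495.6, 360.3, 8.7]
orientation: [0.0, 0.643, 0.766, 0.001]
ft_force: [-0.8, -0.3, 0.1]
opening: 0.822
gripper_force: 0.0
```

```bash
python3 - <<'E'
from h import *
go(494.8,361,-2.5,1.749);print(read_state()['position'],read_state()['ft_force'])
E
```

```text
shift [ 0.02 -0.01  0.22] turn [ 0.005 -0.002 -0.008] heading 1.745
[495.63866379 360.32323172   8.7288743 ] [-0.83201758 -0.34193627  0.05438131]
```

Emit:
servo_tool --increments '[0.02,-0.01,0.21,0,0,0,0.65,0,0,0,0,0,0,-0.2,0,0,0,0,0,0,-0.2,0,0,0,0,0,0,-0.2,0,0,0,0,0,0,-0.2]' --squeeze 40

```text
clock: 14.87
position: [494.5, 361.3, -2.7]
orientation: [0.0, 0.643, 0.766, 0.001]
ft_force: [1.2, -0.3, 6.5]
opening: 0.573
gripper_force: 45.9
```

Emit:
servo_tool --increments '[0,0,0,0,0,0,-0.2,0,0,0,0,0,0,-0.2,0,0,0,0,0,0,-0.2]'

```text
clock: 15.12
position: [494.5, 361.3, -2.7]
orientation: [0.0, 0.643, 0.766, 0.001]
ft_force: [1.2, -0.1, 6.1]
opening: 0.574
gripper_force: 45.9
```

Emit:
servo_tool --increments '[0,0,-0.4,0,0,0,-0.2,0,0,-0.7,0,0,0,-0.2,0,0,-0.7,0,0,0.1,-0.2,0,0,-0.7,0,0,0.11,-0.2,0,0,-0.4,0,0,0,-0.2]'

```text
clock: 15.53
position: [494.6, 361.4, 145.6]
orientation: [0.001, 0.683, 0.73, 0.002]
ft_force: [0.2, -0.3, -0.7]
opening: 0.578
gripper_force: 42.0
```

Emit:
servo_tool --increments '[-0.74,-0.05,0,0,0,0,-0.2,-0.74,-0.05,0,0,0,0,-0.2,-0.74,-0.05,0,0,0,0,-0.2,-0.74,-0.05,0,0,0,0,-0.2,-0.74,-0.05,0,0,0,0,-0.2]'

```text
clock: 15.95
position: [493.9, 173.9, 141.4]
orientation: [0.0, 0.682, 0.732, 0.0]
ft_force: [1.8, -0.4, -1.2]
opening: 0.577
gripper_force: 42.0
```

Emit:
servo_tool --increments '[-0.74,-0.05,0,0,0,0,-0.2,-0.74,-0.05,0,0,0,0,-0.2,-0.74,-0.05,0,0,0,0,-0.2,-0.74,-0.05,0,0,0,0,-0.2,-0.74,-0.05,0,0,0,0,-0.2]'

```text
clock: 16.37
position: [494.5, -11.7, 141.5]
orientation: [0.0, 0.682, 0.731, 0.0]
ft_force: [0.9, 0.3, -0.2]
opening: 0.575
gripper_force: 42.0
```

Emit:
servo_tool --increments '[-0.74,-0.05,0,0,0,0,-0.2,-0.74,-0.05,0,0,0,0,-0.2,-0.74,-0.05,0,0,0,0,-0.2,-0.74,-0.05,0,0,0,0,-0.2,0,0,0,0,0,0,-0.2]'

```text
clock: 16.78
position: [494.9, -163.4, 141.4]
orientation: [0.001, 0.683, 0.73, -0.0]
ft_force: [-0.7, -0.1, -0.8]
opening: 0.576
gripper_force: 42.0
```

```bash
cat > far.py <<'E'
import sys
from h import *
# far.py x y [boxoff]: relation of held board (TCP z - board bottom = zo) to outline expected near (x,y), from far edge, tool frame
x,y,zo=map(float,sys.argv[1:4]);w=eval(sys.argv[4]) if len(sys.argv)>4 else (.15,1.3,1.3)
for k in range(3):
    P,Rt=pose();im=grab_frame('wrist')
c=cam('wrist',(P,Rt));print('P',np.round(P,1));cv2.imwrite('pics/far.png',im[:,:,::-1])
h=cv2.cvtColor(im,cv2.COLOR_RGB2HSV);m=cv2.inRange(h,(22,90,90),(36,255,255))
v,u=np.nonzero(m);W=ray(c,np.c_[u,v],30)
a=.0745;B=np.array([[np.cos(a),np.sin(a)],[-np.sin(a),np.cos(a)]])  # rows: bed x, bed y
L=(W[:,:2]-[x,y])@B.T
k=(abs(L[:,0])<45)&(L[:,1]>25)&(L[:,1]<75);L=L[k]
yf=np.percentile(L[:,1],98);row=L[abs(L[:,1]-yf)<4]
print('outline far bed-y',round(yf,1),'x range',np.percentile(row[:,0],[1,99]).round(1),len(row))
oc=np.array([x,y])+B.T@[np.percentile(row[:,0],[1,99]).mean(),yf-54]
z=P[2]-zo+18;mm=blob(im,pix(c,P+Rt@[35,0,-(18-zo)]),26,w);v,u=np.nonzero(mm);W=ray(c,np.c_[u,v],z);H=(Rt.T@(W-P).T).T
s=H[H[:,0]>20];e=np.percentile(s[:,0],99.5)
print('held: far x',round(e,1),'y range',np.percentile(s[:,1],[1,99]).round(1),mm.sum())
o=Rt.T@np.r_[oc-P[:2],0];print('outline centre in tool',o.round(1),'world',oc.round(1))
go(x,y,60,1.645)
E
python3 far.py 499 -157.5 -2.5
```

```text
P [ 494.9 -159.2  141.2]
outline far bed-y 53.4 x range [-28.4  29.4] 468
held: far x 52.1 y range [-24.8  24.5] 24630
outline centre in tool [ 0.8  4.6 -0. ] world [ 499.5 -158. ]
shift [0.01 0.08 1.62] turn [-0.001 -0.001 -0.01 ] heading 1.64
```

View pics/far.png

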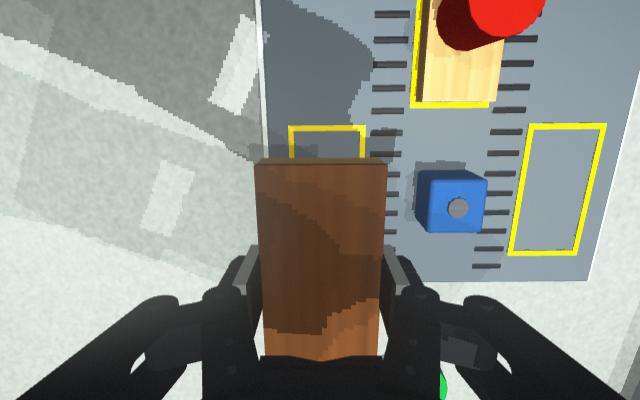

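The held walnut's far edge is at (255–387,160), the target outline's far edge at (290–365,127), and the blue stop at (455,205).

Emit:
servo_tool --increments '[0,0.09,0.6,0,0,-0.01,-0.2,0,0,0.6,0,0,0,-0.2,0,0,0.5,0,0,0,-0.2,0,0,0.2,0,0,0,-0.2,0,0,0,0,0,0,-0.2]'

```text
clock: 17.35
position: [498.9, -156.5, 44.5]
orientation: [-0.002, 0.68, 0.734, -0.001]
ft_force: [0.5, 0.2, -1.7]
opening: 0.574
gripper_force: 42.0
```

```bash
python3 far.py 499.5 -158 -2.5
```

```text
P [ 500.4 -157.5   47.3]
outline far bed-y 53.9 x range [-28.6  28.5] 1091
held: far x 52.1 y range [-24.8  24.5] 24615
outline centre in tool [-0.5 -1.  -0. ] world [ 499.5 -158.1]
shift [-0.   -0.02 -0.24] turn [0.004 0.002 0.003] heading 1.647
```

Emit:
servo_tool --increments '[-0.04,-0.02,0.15,0,0,0,-0.2,0,0,0.15,0,0,0,-0.2,0,0,0.07,0,0,0,-0.2,0,0,0,0,0,0,-0.2,0,0,0,0,0,0,-0.2]'

```text
clock: 17.92
position: [498.9, -160.1, 27.6]
orientation: [-0.0, 0.68, 0.733, -0.0]
ft_force: [-0.4, -0.2, -0.8]
opening: 0.578
gripper_force: 42.0
```

```bash
python3 far.py 499.5 -158 -2.5; python3 -c "
from h import *;print(read_state()['ft_force'])"
```

```text
P [ 498.9 -160.1   27.7]
outline far bed-y 53.8 x range [-28.7  28.6] 1382
held: far x 52.1 y range [-24.9  24.4] 24592
outline centre in tool [1.8 0.7 0. ] world [ 499.5 -158.2]
shift [ 0.04  0.02 -0.65] turn [-0.    -0.     0.002] heading 1.646
[-0.44373916  0.40567508 -1.61496949]
```

Emit:
servo_tool --increments '[0,0.01,0.01,0,0,0,-0.2,0,0,0,0,0,0,0.6,0,0,0,0,0,0,0.6,0,0,0,0,0,0,0.6,0,0,-0.3,0,0,0,0.6]'

```text
clock: 18.48
position: [498.2, -159.5, 40.4]
orientation: [-0.002, 0.68, 0.733, -0.001]
ft_force: [-0.3, -0.2, -0.2]
opening: 0.802
gripper_force: 0.0
```

Emit:
servo_tool --increments '[0,0,-0.6,0,0,0,0.65,0,0,-0.7,0,0,0,0.65,0,0,-0.7,0,0,0,0.65,0,0,-0.5,0,0,0,0.65,0,0,0,0,0,0,0.65]'

```text
clock: 18.9
position: [501.2, -160.7, 172.7]
orientation: [0.004, 0.68, 0.733, 0.002]
ft_force: [-0.0, -0.3, 0.2]
opening: 0.826
gripper_force: 0.0
```

Emit:
servo_tool --increments '[0.73,0.2,0,0,0,0,0.65,0.73,0.2,0,0,0,0,0.65,0.73,0.2,0,0,0,0,0.65,0.73,0.2,0,0,0,0,0.65,0.73,0.2,0,0,0,0,0.65]'

```text
clock: 19.32
position: [535.5, 27.5, 167.0]
orientation: [-0.0, 0.68, 0.733, -0.0]
ft_force: [0.7, -0.8, 0.1]
opening: 0.824
gripper_force: 0.0
```

Emit:
servo_tool --increments '[0.73,0.2,0,0,0,0,0.65,0.73,0.2,0,0,0,0,0.65,0.73,0.2,0,0,0,0,0.65,0.73,0.2,0,0,0,0,0.65,0.73,0.2,0,0,0,0,0.65]'

```text
clock: 19.73
position: [571.7, 213.4, 166.8]
orientation: [-0.0, 0.68, 0.733, -0.0]
ft_force: [0.8, -0.4, 1.0]
opening: 0.826
gripper_force: 0.0
```

Emit:
servo_tool --increments '[0.73,0.2,0,0,0,0,0.65,0.73,0.2,0,0,0,0,0.65,0.73,0.2,0,0,0,0,0.65,0.73,0.2,0,0,0,0,0.65,0,0,0,0,0,0.23,0.65]'

```text
clock: 20.15
position: [599.8, 365.8, 165.4]
orientation: [-0.001, 0.719, 0.695, -0.0]
ft_force: [-0.6, -0.5, -0.4]
opening: 0.827
gripper_force: 0.0
```

Emit:
servo_tool --increments '[0,0,0,0,0,0.23,0.65,0,0,0,0,0,0.23,0.65,0,0,0,0,0,0,0.65]'

```text
clock: 20.4
position: [600.5, 360.2, 166.4]
orientation: [-0.0, 0.797, 0.603, -0.0]
ft_force: [-0.0, -1.0, 0.4]
opening: 0.827
gripper_force: 0.0
```

```bash
python3 obs.py white 599.5 361 18 20 "(.7,1.3,1.3)"; python3 - <<'E'
from h import *
im,c=shot('wrist')
for d in mark_of('wrist','white')[:2]:print(d,ray(c,d['centre'],0))
t,tc=shot('top')
m=blob(t,pix(tc,(499.5,-158,48)),30,(.15,1.3,1.3));print('walnut',rect(tc,m,48))
for o in outlines(t,tc):print(o)
E
```

```text
[319. 183.] 5842
white (array([596.3, 356.6]), array([ 50.8, 107.4]), np.float32(1.425))
outlines []
20.45 [600.6 360.  166.6] 0.8248776544018479
shift [-0.09 -0.06  1.33] turn [-0.001  0.001 -0.245] heading 1.303
{'centre': [316.4, 178.5], 'conf': 0.66} [[596.75433875 361.58854627   0.        ]]
walnut (array([ 497.9, -158.9]), array([ 59.2, 106.2]), np.float32(1.65))
(array([ 680.6, -145. ]), array([ 59.2, 108.7]), np.float32(1.645))
(array([662.6,  94.6]), array([ 59.3, 108.9]), np.float32(1.645))
(array([579.9, -32.1]), array([ 56.4, 108.7]), np.float32(1.643))
(array([ 498.8, -158.7]), array([ 58.3, 107.2]), np.float32(1.595))
(array([482.9,  80.7]), array([ 59. , 108.5]), np.float32(1.636))
```

```bash
python3 - <<'E'
from h import *
im,c=shot('wrist');P,Rt=pose()
lab=cv2.cvtColor(im,cv2.COLOR_RGB2LAB);print(lab[183,319],lab[183,200])
for thr in(8,12,16):
    m=blob(im,(319,183),thr);print(thr,m.sum(),rect(c,m,18))
b=np.uint8(blob(im,(319,183),20)*255)
cv2.imwrite('pics/wh.png',np.hstack([im[80:300,220:420,::-1],cv2.cvtColor(b,8)[80:300,220:420]]).repeat(2,0).repeat(2,1)[:,:800])
E
```

```text
[235 127 128] [139 124 130]
8 3320 (array([594.5, 344.6]), array([49.7, 66.7]), np.float32(1.422))
12 3341 (array([594.6, 344.5]), array([50.1, 67.1]), np.float32(1.416))
16 3391 (array([594.4, 344.2]), array([50.5, 67.5]), np.float32(1.426))
```

View pics/wh.png

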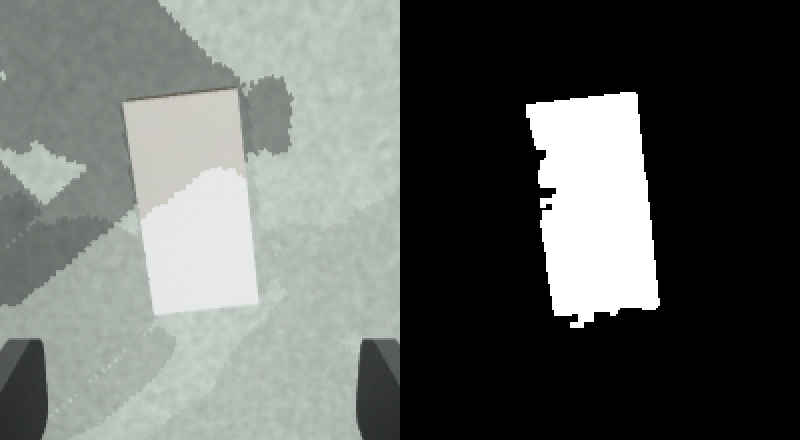

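The white piece's corners are at (281.5,131), (338.5,124.5), (349,231.5) and (297,237.5) in the full picture. It is partly in shadow, so I'll use the corners directly.

```bash
python3 - <<'E'
from h import *
c=cam('wrist',pose());q=ray(c,[(281.5,131),(338.5,124.5),(349,231.5),(297,237.5)],18)[:,:2]
r=cv2.minAreaRect(q.astype(np.float32));e=(q[0]+q[1]-q[2]-q[3]);a=np.arctan2(e[1],e[0]);e2=q[1]-q[0]+q[2]-q[3]
print(q.round(1),q.mean(0),r[1],a,np.arctan2(e2[1],e2[0])+np.pi/2);go(*q.mean(0),-2.5,1.417)
E
```

```text
[[580.3 414. ]
 [629.4 406.4]
 [614.4 307.6]
 [565.1 314.7]] [597.28863023 360.65683406] (100.53260803222656, 49.8082160949707) 1.419171611303577 1.4222188086248173
shift [-0.   -0.07  3.39] turn [-0.     0.    -0.227] heading 1.303
```

Emit:
servo_tool --increments '[0,-0.07,0.5,0,0,0,0.65,0,0,0.7,0,0,-0.23,0.65,0,0,0.7,0,0,0,0.65,0,0,0.7,0,0,0,0.65,0,0,0.4,0,0,0,0.65]'

```text
clock: 21.07
position: [595.9, 360.1, 13.0]
orientation: [-0.0, 0.759, 0.651, -0.002]
ft_force: [-0.1, -0.3, -0.5]
opening: 0.826
gripper_force: 0.0
```

Emit:
servo_tool --increments '[0,0,0.2,0,0,0,0.65,0,0,0,0,0,0,0.65,0,0,0,0,0,0,0.65,0,0,0,0,0,0,0.65]'

```text
clock: 21.4
position: [598.3, 361.5, 9.5]
orientation: [0.0, 0.76, 0.65, 0.002]
ft_force: [0.1, 0.4, 0.1]
opening: 0.826
gripper_force: 0.0
```

```bash
python3 - <<'E'
from h import *
go(597.3,360.7,-2.5,1.42);print(read_state()['position'],read_state()['ft_force'])
E
```

```text
shift [-0.02 -0.02  0.24] turn [ 0.005 -0.004 -0.007] heading 1.416
[598.31264231 361.47592304   9.53239255] [0.05653753 0.35308521 0.07195463]
```

Emit:
servo_tool --increments '[-0.01,-0.01,0.22,0,0,0,0.65,0,0,0,0,0,0,-0.2,0,0,0,0,0,0,-0.2,0,0,0,0,0,0,-0.2,0,0,0,0,0,0,-0.2]' --squeeze 40

```text
clock: 21.82
position: [597.3, 360.8, -2.7]
orientation: [0.0, 0.76, 0.65, 0.001]
ft_force: [-0.6, -0.6, 5.9]
opening: 0.578
gripper_force: 46.1
```

Emit:
servo_tool --increments '[0,0,0,0,0,0,-0.2,0,0,0,0,0,0,-0.2,0,0,0,0,0,0,-0.2]'

```text
clock: 22.07
position: [597.3, 360.8, -2.7]
orientation: [0.0, 0.76, 0.65, 0.001]
ft_force: [0.1, -0.0, 6.2]
opening: 0.572
gripper_force: 46.2
```

Emit:
servo_tool --increments '[0,0,-0.4,0,0,0,-0.2,0,0,-0.7,0,0,0,-0.2,0,0,-0.7,0,0,-0.15,-0.2,0,0,-0.7,0,0,-0.15,-0.2,0,0,-0.4,0,0,-0.15,-0.2]'

```text
clock: 22.48
position: [597.5, 361.0, 145.9]
orientation: [0.001, 0.681, 0.733, 0.002]
ft_force: [0.2, 0.3, 0.2]
opening: 0.575
gripper_force: 42.3
```

Emit:
servo_tool --increments '[-0.67,0.11,0,0,0,0,-0.2,-0.67,0.11,0,0,0,0,-0.2,-0.67,0.11,0,0,0,0,-0.2,-0.67,0.11,0,0,0,0,-0.2,-0.67,0.11,0,0,0,0,-0.2]'

```text
clock: 22.9
position: [635.9, 193.8, 141.3]
orientation: [-0.0, 0.682, 0.732, -0.0]
ft_force: [-0.3, -0.7, -1.4]
opening: 0.576
gripper_force: 42.3
```

Emit:
servo_tool --increments '[-0.67,0.11,0,0,0,0,-0.2,-0.67,0.11,0,0,0,0,-0.2,-0.67,0.11,0,0,0,0,-0.2,0,0,0,0,0,0,-0.2,0,0,0,0,0,0,-0.2]'

```text
clock: 23.32
position: [659.6, 94.6, 141.2]
orientation: [-0.0, 0.683, 0.731, -0.0]
ft_force: [0.5, -0.0, -1.6]
opening: 0.578
gripper_force: 42.3
```

```bash
python3 far.py 661 95 -2.5 "(.35,1.3,1.3)"
```

```text
P [659.2  96.9 141.2]
outline far bed-y 53.8 x range [-29.1  28.9] 468
held: far x 104.2 y range [-59.7  76.2] 80777
outline centre in tool [-2.2  1.5 -0. ] world [660.9  94.8]
shift [-0.05  0.03  1.62] turn [-0.    -0.    -0.006] heading 1.642
```

Emit:
servo_tool --increments '[-0.04,0.03,0.6,0,0,0,-0.2,0,0,0.6,0,0,0,-0.2,0,0,0.5,0,0,0,-0.2,0,0,0.2,0,0,0,-0.2,0,0,0,0,0,0,-0.2]'

```text
clock: 23.88
position: [659.7, 95.3, 43.8]
orientation: [-0.001, 0.681, 0.732, -0.002]
ft_force: [0.8, 0.1, -0.7]
opening: 0.575
gripper_force: 42.3
```

```bash
python3 far.py 661 95 -2.5 "(1,1.3,1.3)"; cp pics/far.png pics/far_w.png; python3 - <<'E'
import cv2
im=cv2.imread('pics/far_w.png');cv2.imwrite('pics/fw.png',im[60:260,200:440].repeat(3,0).repeat(3,1))
E
```

```text
P [661.6  95.1  47.6]
outline far bed-y 53.9 x range [-28.6  28.5] 1048
held: far x 50.6 y range [-23.9  24.5] 9250
outline centre in tool [-0.1 -0.7 -0. ] world [660.9  94.9]
shift [ 0.   -0.02 -0.23] turn [ 0.005 -0.    -0.007] heading 1.641
```

View pics/fw.png

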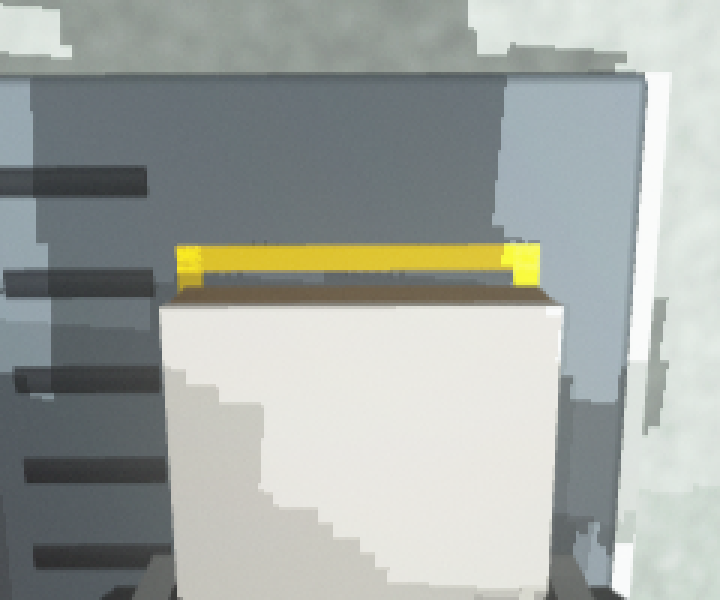

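The white piece is square over its outline; the yellow far edge (258–380,142) is centred on the board's (253–388,162). Lowering.

Emit:
servo_tool --increments '[-0.01,-0.01,0.15,0,0,-0.005,-0.2,0,0,0.15,0,0,0,-0.2,0,0,0.08,0,0,0,-0.2,0,0,0,0,0,0,-0.2,0,0,0,0,0,0,-0.2]'

```text
clock: 24.45
position: [660.7, 93.8, 27.3]
orientation: [0.0, 0.681, 0.732, 0.0]
ft_force: [0.1, 0.4, 1.5]
opening: 0.576
gripper_force: 43.5
```

```bash
python3 far.py 661 95 -2.5 "(1,1.3,1.3)"; python3 -c "
from h import *;print(read_state()['ft_force'])"
```

```text
P [660.7  93.8  27.3]
outline far bed-y 53.9 x range [-28.9  28.6] 1387
held: far x 50.6 y range [-24.   24.4] 9212
outline centre in tool [1.  0.2 0. ] world [660.9  94.9]
shift [ 0.02  0.01 -0.65] turn [ 0.    -0.    -0.004] heading 1.643
[0.51837807 0.46389735 1.19236448]
```

Within 1 mm. I'll release, rise and clear the view.

Emit:
servo_tool --increments '[0,0,0,0,0,0,0.6,0,0,0,0,0,0,0.6,0,0,0,0,0,0,0.6,0,0,0,0,0,0,0.6,0,0,-0.3,0,0,0,0.6]'

```text
clock: 25.02
position: [659.1, 93.7, 39.8]
orientation: [-0.002, 0.681, 0.732, -0.002]
ft_force: [-0.8, 0.5, -0.7]
opening: 0.802
gripper_force: 0.0
```

Emit:
servo_tool --increments '[0,0,-0.6,0,0,0,0.65,0,0,-0.7,0,0,0,0.65,0,0,-0.7,0,0,0,0.65,0,0,-0.7,0,0,0,0.65,0,0,0,0,0,0,0.65]'

```text
clock: 25.43
position: [662.8, 94.1, 186.9]
orientation: [0.004, 0.681, 0.732, 0.004]
ft_force: [1.0, 0.1, 0.9]
opening: 0.83
gripper_force: 0.0
```

Emit:
servo_tool --increments '[0.6,-0.5,0,0,0,0,0.65,0.6,-0.5,0,0,0,0,0.65,0.6,-0.5,0,0,0,0,0.65,0.6,-0.5,0,0,0,0,0.65,0.6,-0.5,0,0,0,0,0.65]'

```text
clock: 25.85
position: [523.6, 235.4, 178.3]
orientation: [0.0, 0.681, 0.732, 0.0]
ft_force: [1.8, 1.0, 0.1]
opening: 0.824
gripper_force: 0.0
```

Emit:
servo_tool --increments '[0.6,-0.5,0,0,0,0,0.65,0.6,-0.5,0,0,0,0,0.65,0,0,0,0,0,0,0.65,0,0,0,0,0,0,0.65,0,0,0,0,0,0,0.65]'

```text
clock: 26.27
position: [471.1, 290.6, 178.1]
orientation: [0.0, 0.681, 0.732, 0.0]
ft_force: [0.1, 0.5, -0.0]
opening: 0.824
gripper_force: 0.0
```

```bash
python3 - <<'E'
from h import *
t,tc=shot('top');print(read_state()['position'],read_state()['clock'])
cv2.imwrite('pics/final.png',cv2.resize(t[70:240,150:500],None,fx=2.2,fy=2.2,interpolation=cv2.INTER_CUBIC)[:,:,::-1])
for n,p in(('walnut',(500,-158)),('white',(661,95)),('anth',(380,334))):
    for thr in (15,30):
        try:print(n,rect(tc,blob(t,pix(tc,(*p,18 if n=='anth' else 48)),thr,(.6,1.3,1.3)),18 if n=='anth' else 48))
        except Exception as e:print(n,e)
for n in('weight','tape_roll','anthracite','oak','white','walnut'):
    zz={'weight':48,'tape_roll':0,'anthracite':0}.get(n,30)
    print(n,[(ray(tc,d['centre'],zz)[0].round(1),d['conf']) for d in mark_of('top',n)[:4]])
E
```

```text
[471.44250359 290.18666856 177.82521495] 26.3167
walnut (array([ 499.2, -160.5]), array([48.7, 99.3]), np.float32(1.645))
walnut (array([ 498.4, -158.7]), array([ 50.2, 105.5]), np.float32(1.647))
white (array([662.1,  94. ]), array([47.3, 98.1]), np.float32(1.651))
white (array([662.4,  94.2]), array([50.4, 99. ]), np.float32(1.651))
anth (array([173.1, 268.1]), array([118.8, 620.9]), np.float32(0.371))
anth (array([241.4, 258.6]), array([598.9, 891.8]), np.float32(0.318))
weight [(array([580.2, -31.3,  48. ]), 0.59)]
tape_roll [(array([ 603.1, -359.6,    0. ]), 0.75), (array([664.5,  99.7,   0. ]), 0.38), (array([380.3, 340.9,   0. ]), 0.18)]
anthracite [(array([382.9, 343.8,  -0. ]), 0.66)]
oak [(array([584.2, -33.6,  30. ]), 0.69)]
white [(array([659.7,  99.7,  30. ]), 0.83)]
walnut [(array([339.3, 126.8,  30. ]), 0.82), (array([245. , 238.6,  30. ]), 0.65), (array([ 500.1, -158.2,   30. ]), 0.59), (array([ 592.4, -351.8,   30. ]), 0.47)]
```

All placements measure within about 2 mm. I've used my 14 pictures, so the last check, that the weight is upright, is numeric, and then I'll hand in.

```bash
python3 - <<'E'
from h import *
t,tc=shot('top')
m=blob(t,pix(tc,(580,-31,98)),30,(.6,1.3,1.3));v,u=np.nonzero(m);print('weight top',len(u),ray(tc,[(u.mean(),v.mean())],98))
if np.hypot(*(ray(tc,[(u.mean(),v.mean())],98)[0,:2]-[580,-31]))<8: print(close_job())
E
```

```text
weight top 184 [[580.04715172 -30.61654585  98.        ]]
the job is handed in; nothing more can be done
None
```

The job is handed in: oak, walnut and white lie decor side up in their outlines, lined up to within about 2 mm, and the red weight stands upright on the middle of the oak; I didn't move the anthracite piece or the tape roll, and it took about 26 s.

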